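# Put the card reader away in the sliding-cover till box

## Robot

A 7-joint arm with a two-finger parallel gripper is mounted at the origin on the work surface. World frame = base frame: x ahead of the robot, y to its left, z up, the work surface at z = 0. Lengths are in mm, angles in rad, forces in N, time in s.
With the tool pointing down it reaches from about 400 to 875 mm from the base axis. Payload 6.5 kg.
Tool frame: the origin (TCP) lies at the very end of the fingers, on their centre line; the grasp point (between the pads) lies 19 mm behind it; z points along the fingers, y is the line along which they close (so a half turn about z gives the same grasp; the last joint's range is limited). The gripper opens to 88 mm and grips with 3 to 60 N. Pads are 18 mm wide; open, the fingers measure 123 mm over their backs; the gripper's body (75 mm by 187 mm) begins 45 mm behind the grasp point.
Start: joints at [-1.192, 0.536, -0.004, 1.538, 0.003, 1.067, -0.071], TCP at [279.674, 586.747, 238.716] pointing down, gripper open.
Joint ranges: [-2.7, 2.7], [-0.37, 2.16], [-1.27, 1.26], [0.24, 2.4], [-1.31, 4.45], [0.19, 1.91], [-2.76, 2.76]. Speed limits (rad/s): [2.39, 2.39, 3.14, 3.14, 3.14, 3.14, 3.14].

## Interface

Orientations are given as a rotation vector (axis times angle).
In Python, from plant import arm, cams gives the robot as it stands. The module is installed in compiled form; this text tells all that it offers.
- The arm moves only by the tool send_rows, never from a script. Its argument "rows" is a list of rows, each an object of numbers: "dx", "dy", "dz": the shift along the tool's x, y, z normalised to -1 to 1, where 1 is 0.3 m; "twist": the turn about the tool's z normalised to -1 to 1, where 1 is 0.08 rad; "claw": the opening, from -1 (shut) to 1 (fully open). A call has exactly 8 rows; each row shifts and turns the commanded pose from where the row before left it, along the tool's axes as they then stand; what a row does not reach is not made up. A row lasts 1/8 s, in which the tool goes at most 62.5 mm and 10.7 degrees, less where a joint would pass 70% of its speed; a pose out of reach is approached as far as the arm can. A call with a number of a shift or a turn outside -1 to 1 is refused whole. A call with a gripper value outside its range is refused whole. The fingers move at their own pace and stop on an object; "newtons" is the grip in N (left out, the last holds). Time passes only in rows, so rows that do not move let the fingers close, or fill a call up. It gives the time, the measured TCP pose, the force, the opening and the grip force at its end, in the units of the state.
- arm.observe(): the state, without advancing time (a new reading comes with each control period).
- cams.read_camera(name): name is "scene" or "top" or "wrist"; returns a dict with "img" (400x640x3 uint8, red, green, blue), "K" (3x3 intrinsics, pixels), "view" (4x4, takes a point from world to camera coordinates). Camera axes: x right, y down, z forward; pixel columns grow to the right and rows downward; lengths in mm; the calibration is good to about 2 mm. A picture is of the moment at which its call begins. There is no depth.
- arm.sign_off(): hands the job in; it is judged then, once.
The state is a dict: "clock": time; "joints": joint angles; "qd": joint speeds; "joint_efforts": joint torques, N m; "position": TCP position; "eef_rot": TCP orientation; "contact_force": force on the tool from outside, world axes, zero at the start; "moment": the same for the moment, N m; "opening": finger opening in mm; "grasp_force": force on a finger pad.
Only numpy, scipy, OpenCV 4.12 (cv2) and the standard library are available. Lean on these libraries where they do the work, as an engineer would, in place of code of your own. Each camera call takes 0.05 s, during which the arm holds its last target. There are 200 camera calls.

## Task

We are closing up the coffee cart: slide the cover of the wooden till box well back, take the card reader off its sloping stand and lay it gently, flat and face up, in the fitted bay of the box (do not drop it in). Then slide the cover fully shut again and let go. Leave the other things on the counter where they stand.

Things in the scene. Friction and masses are not known exactly. Their poses are not given: they have to be found in the camera images.
- till_box: Fixed plywood box with a sliding cover; origin at the centre of its underside on the counter, x along it, the way the cover opens (roughly away from the robot), y across, z up. 212 mm long (x), 136 mm wide; walls 10 mm thick, 48 mm high, the far end wall (+x) only 35 mm. Near end: bay for the reader; a divider 35 mm high, then coins at the far end. When open, the cover juts out beyond +x.
- bay (a point): Centre of the reader bay's floor (its upper face, 6 mm above the counter); axes as till_box. Bay 124 mm long (x), 68 mm wide (y) between four dark corner blocks standing 20 mm above its floor; midway along, finger recesses 50 mm long (x) widen it to 116 mm, so fingers can hold the reader by its long sides as it is laid in. 4 mm play all round; the reader's screen end may point either way.
- cover (a joint): How far the cover of the till box has been slid open, m: 0 fully shut, 0.15 at its end stop; from about 0.13 the whole bay is uncovered. It slides level along +x of till_box with about 2 N of friction and stays where it is left; it starts shut or a little ajar (up to 30 mm).
- cover_pull (a point): Centre of the pull on the cover, moving with it: a wooden batten 14 mm thick (x), 60 mm long (y), 18 mm high on the cover's upper face, which is 42 mm above the counter; this point is 51 mm above the counter. Axes as till_box; when shut it is 24 mm to -x of the bay's centre. When shut, 31 mm of free cover lies between the pull and the near wall, whose top is 6 mm above the cover.
- reader: The loose card reader, a dark plastic handset 116 mm long (its x, screen end at +x), 60 mm wide (y), 22 mm thick (z, out of the face with keypad and screen), 0.12 to 0.24 kg; its origin is at its centre. It starts resting on the stand, its face sloping 35 degrees from level and turned roughly to the robot, screen end up; its long sides are free for the fingers.
- stand: The fixed white sheet-steel stand of the reader; origin at the centre of its underside on the counter, x roughly away from the robot, z up. Base plate 110 x 90 x 6 mm; a back plate 46 mm wide rises toward +x at 35 degrees from level to about 82 mm above the counter, with a lip 46 mm wide at its lower end that stops the reader from sliding off.
- espresso_cup: Bystander: small white cup with a handle, 64 mm wide, 58 mm high, between the stand and the box; origin at the centre of its underside.
- glass_jar: Bystander: closed glass jar with a brass lid, 72 mm in diameter, 150 mm high; origin at the centre of its underside.
- milk_carton: Bystander: milk carton 64 x 90 mm, 202 mm high; origin at the centre of its underside.
- tamper: Bystander: steel tamper with a wooden knob, 58 mm in diameter, 84 mm high; origin at the centre of its underside.
- milk_jug: Bystander: steel milk jug with a handle at its +y side, 92 mm in diameter, 105 mm high, handle reaching 76 mm from its axis; origin at the centre of its underside.
Mind the look-alikes: they are no part of the job. What is meant by the reader is not blue or red, and is the smaller of those in its own colour.

How it is judged (in metres and radians):
On the way, in this order (a step that is already met when the one before it is completed fails the run):
1. the cover is slid back by more than 110 mm (value of joint cover above 0.11 m), for 0.1 s.
2. the reader lies flat, face up, on the floor of its bay (x of reader in the frame of bay between -0.012 and 0.012 m and y of reader in the frame of bay between -0.012 and 0.012 m and z of reader in the frame of bay below 0.0145 m and angle between reader's own z axis and vertical below 0.06 rad), for 0.2 s.
At the end, for the whole second after the job is handed in: The cover is fully shut (within 5 mm) and the reader lies at rest in its bay, flat and face up (within 3.4 degrees), on the bay floor (centre less than 14.5 mm above it) and within 12 mm of the bay's centre each way (all of step 2 and value of joint cover below 0.005 m and linear speed of reader below 0.02 m/s); the robot touches nothing.
It fails at once if the reader is dropped or thrown into the box (faster than 0.45 m/s in or just above the bay) (horizontal distance between reader and bay below 0.06 m and z of reader in the frame of bay below 0.05 m and linear speed of reader above 0.45 m/s).
It fails at once if a bystander (cup, jar, carton, tamper, jug) is pushed more than 25 mm from its place or knocked over (distance of any of espresso_cup, glass_jar, milk_carton, tamper, milk_jug from where it was at the start of the episode above 0.025 m or angle between any of espresso_cup, glass_jar, milk_carton, tamper, milk_jug's own z axis and vertical above 0.35 rad).
It also fails if it takes over 69 s, if anything falls off the work surface, if the arm or the gripper's body presses on something with over 40 N, if the wrist force passes 120 N, or if a joint passes its speed limit or range.

## Working session

There is one attempt and no reset: what is moved stays moved. The work goes in short steps, Python scripts to look and compute and a tool call to move; the robot and the scene stay as the last step left them, time stands still between calls to the robot, and variables do not carry over. Pictures are saved under pics/ and viewed, at most 10 in all, crops included, and the job is handed in when it is done.

Besides the shell and the picture viewer there is one more tool, called as name(argument=value, ...), one argument or row to a line, values as JSON. send_rows: Moves the arm, as the interface text tells. Its arguments: {"type":"object","properties":{"rows":{"type":"array"},"newtons":{"type":"number"}},"required":["rows"]}

```bash
mkdir -p pics; python3 - <<'E'
from plant import arm,cams
import cv2,numpy as np
print(arm.observe())
for n in ["scene","top"]:
    d=cams.read_camera(n); cv2.imwrite(f"pics/{n}0.png",d["img"][:,:,::-1]); print(n,d["K"].tolist(),np.round(d["view"],4).tolist())
    np.savez(f"{n}0.npz",**d)
E
```

```text
{'clock': 0.0, 'joints': array([-1.19218992,  0.53718558, -0.00444344,  1.53883329,  0.00259846,
        1.06730073, -0.07116336]), 'qd': array([-3.02284695e-04,  1.52661815e-03,  5.37204746e-04, -7.79755382e-05,
        6.13410511e-04,  1.85843078e-04, -2.28880208e-03]), 'joint_efforts': array([ 8.63882378e-04, -5.70990407e+01,  9.90929157e-01, -2.51604098e+01,
       -5.62554225e-02,  1.77226908e-02,  1.40850652e-04]), 'position': array([279.43685379, 586.20257425, 237.8419845 ]), 'eef_rot': array([-6.92725688e-01, -3.06400064e+00,  2.67256604e-03]), 'contact_force': array([-0.26208292,  0.54476534, -0.70537637]), 'moment': array([-0.01602743,  0.04502221,  0.01529766]), 'grasp_force': 0.0, 'opening': 88.03269961467674}
scene [[463.22067505035, 0.0, 319.28894787049086], [0.0, 463.22067505035, 202.36826352399447], [0.0, 0.0, 1.0]] [[-0.8677, 0.497, -0.0096, 486.8598], [0.3776, 0.6464, -0.663, -168.672], [-0.3233, -0.5789, -0.7485, 1502.4447], [0.0, 0.0, 0.0, 1.0]]
top [[383.3500317215203, 0.0, 315.2826647406046], [0.0, 383.3500317215203, 203.76716698855745], [0.0, 0.0, 1.0]] [[0.0023, -1.0, -0.0048, -18.6736], [-0.9964, -0.0019, -0.0849, 546.9495], [0.0849, 0.005, -0.9964, 1269.9616], [0.0, 0.0, 0.0, 1.0]]
```

View pics/scene0.png

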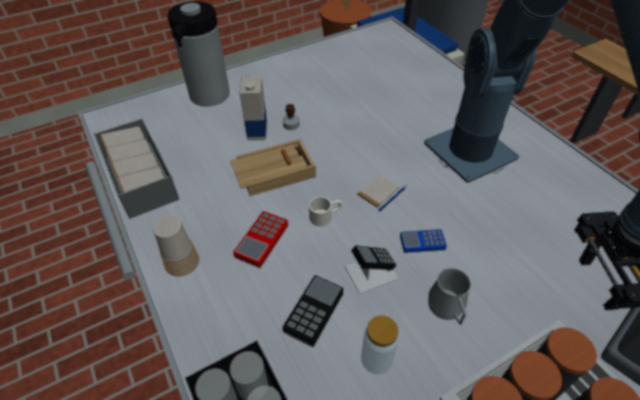

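View pics/top0.png

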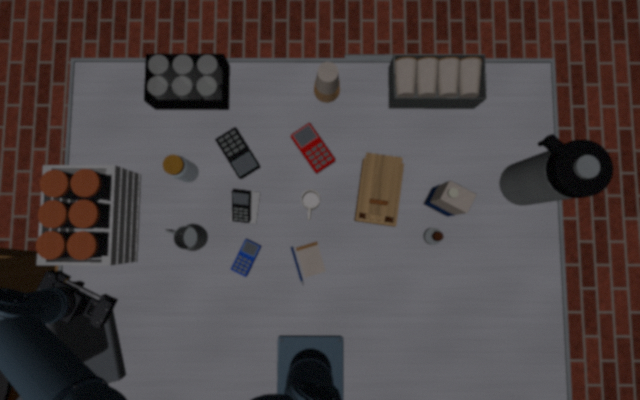

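The scene view shows a small dark reader on the white stand at (375,258), a large dark one at (315,308), a red one at (262,238) and a blue one at (423,240). In the top view these are at (242,205), (238,152), (313,147) and (246,257). The box is at (379,190), with its pull near (379,203). The one meant is the small dark reader on the stand: it isn't blue or red, and it's the smaller of the two dark ones. I'll confirm that in one enlarged crop.

```bash
python3 - <<'E'
import cv2,numpy as np
t=cv2.imread("pics/top0.png");s=cv2.imread("pics/scene0.png")
f=lambda im,x,y,w,h,k:cv2.resize(im[y:y+h,x:x+w],(w*k,h*k),interpolation=cv2.INTER_CUBIC)
# top: reader (x200..266,y180..230) ; box (345..411, y145..235)
a=f(t,215,180,50,50,8); b=f(t,345,145,66,90,6); c=f(s,335,232,80,64,5); 
W=np.zeros((600,800,3),np.uint8)
W[:250,:250]=f(t,215,180,50,50,5); W[:540,400:796]=b; W[260:580,:400]=c
cv2.imwrite("pics/crop1.png",W)
E
```

```text
(no output)
```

View pics/crop1.png

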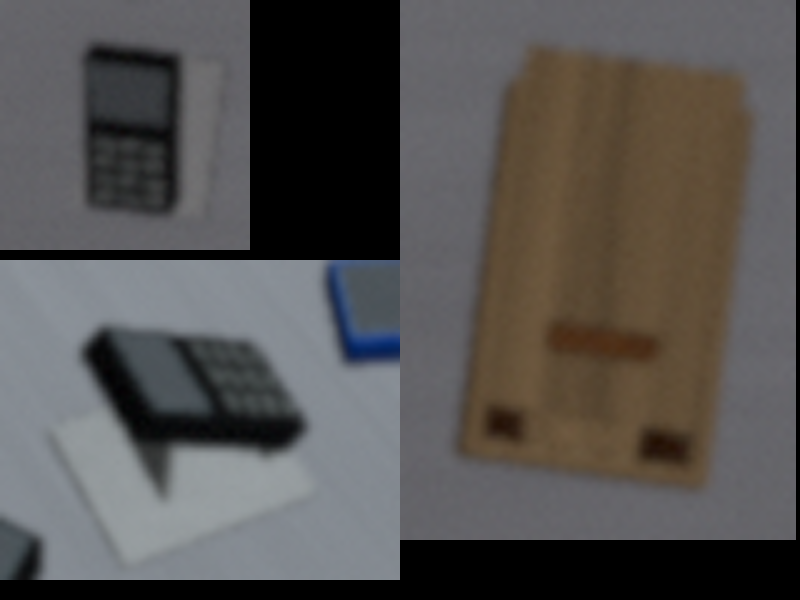

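The crop confirms it: the small dark reader lies on the white stand with its screen end up (away from the robot). The cover is a bit ajar, since both near dark corner blocks can be seen. Next I'll measure.

```bash
cat > h.py <<'E'
import numpy as np,cv2
def ray(d,p):
    R,t=d["view"][:3,:3],d["view"][:3,3]
    v=R.T@np.linalg.solve(d["K"],[p[0],p[1],1.]); return -R.T@t,v
def plane(d,p,z):
    o,v=ray(d,p); return o+v*(z-o[2])/v[2]
def tri(ds,ps):
    A=np.zeros((3,3));b=np.zeros(3)
    for d,p in zip(ds,ps):
        o,v=ray(d,p);v=v/np.linalg.norm(v);P=np.eye(3)-np.outer(v,v);A+=P;b+=P@o
    return np.linalg.solve(A,b)
def blobs(m,roi,n=1,amin=8):
    k=np.zeros_like(m);x,y,w,h=roi;k[y:y+h,x:x+w]=m[y:y+h,x:x+w]
    c=[q for q in cv2.findContours(k,cv2.RETR_EXTERNAL,cv2.CHAIN_APPROX_NONE)[0] if cv2.contourArea(q)>=amin]
    return sorted(c,key=cv2.contourArea,reverse=True)[:n]
def cen(c):
    m=cv2.moments(c);return m["m10"]/m["m00"],m["m01"]/m["m00"]
E
python3 - <<'E'
from h import *
T=dict(np.load("top0.npz"));S=dict(np.load("scene0.npz"))
np.set_printoptions(precision=1,suppress=True)
hsv=cv2.cvtColor(T["img"],cv2.COLOR_RGB2HSV)
pull=((hsv[...,0]<13)&(hsv[...,1]>120)&(hsv[...,2]>70)).astype(np.uint8)
c=blobs(pull,(350,150,60,85))
for q in c: print("pull",cen(q),cv2.minAreaRect(q),plane(T,cen(q),60))
wood=((hsv[...,0]<26)&(hsv[...,1]>75)).astype(np.uint8)
q=blobs(wood,(345,140,70,95))[0]
ap=cv2.approxPolyDP(q,3,True)[:,0]
print("box");[print(p,plane(T,p,48)) for p in ap.astype(float)]
g=cv2.cvtColor(T["img"],cv2.COLOR_RGB2GRAY)
dk=cv2.morphologyEx((g<75).astype(np.uint8),cv2.MORPH_CLOSE,np.ones((7,7)))
q=blobs(dk,(222,180,45,50))[0];r=cv2.minAreaRect(q);print("rd top",r,cv2.boxPoints(r))
for z in (60,75):print(plane(T,r[0],z))
gs=cv2.cvtColor(S["img"],cv2.COLOR_RGB2GRAY)
print(tri([T,S],[(232.9,189.5),(352+2,246)]))
# hand-read crop corners: face corners TL,TR,BR,BL
tp=[(215+a/5,180+b/5) for a,b in [(90,48),(177,56),(173,212),(87,208)]]
sp=[(335+a/5,232+(b-260)/5) for a,b in [(142,428),(90,345),(0,0),(303,425)]]
for i in (0,3):print("corner",i,tri([T,S],[tp[i],sp[i]]))
print("mid at z"); 
E
```

```text
box
[368. 153.] [ 715.6 -193.5   48. ]
[363. 160.] [ 691.9 -176.6   48. ]
[355. 219.] [ 494.7 -148.6   48. ]
[394. 225.] [ 475.3 -276.7   48. ]
[401. 159.] [ 695.4 -303.4   48. ]
rd top ((240.5, 205.0), (34.0, 19.0), 90.0) [[231. 188.]
 [250. 188.]
 [250. 222.]
 [231. 222.]]
[539.3 227.5  60. ]
[538.1 224.5  75. ]
[587.1 228.2 150.1]
corner 0 [584.  247.4  93.1]
corner 3 [486.1 258.1  35.6]
mid at z
```

```bash
cat >> h.py <<'E'
from scipy.spatial.transform import Rotation as Ro
def go(arm,target=None,yaw=None):
    "prints total units (sum over rows) to reach target; twist is in units; yaw = world angle of tool y, deg"
    s=arm.observe();R=Ro.from_rotvec(s["eef_rot"]).as_matrix();p=s["position"]
    cy=np.degrees(np.arctan2(R[1,1],R[0,1]));print("p",p.round(1),"yaw",round(cy,2),"tilt",(R[2,2]+1).round(4),"open",round(s["opening"],1),"F",s["contact_force"].round(1),"t",s["clock"],"g",s["grasp_force"])
    if target is not None:print("units",((R.T@(np.array(target)-p))/300).round(4))
    if yaw is not None:print("twist units",round(-np.radians(yaw-cy)/0.08,3))
def shot(cams,n,f):
    d=cams.read_camera(n);np.savez(f+".npz",**d);cv2.imwrite(f"pics/{f}.png",d["img"][:,:,::-1]);return d
E
python3 - <<'E'
from h import *
from plant import arm
T=dict(np.load("top0.npz"));print(plane(T,(378.7,201.8),60))
go(arm,(520,235,260),83)
E
```

```text
[ 550.72456999 -225.41965292   60.        ]
p [279.5 586.2 237.9] yaw 64.52 tilt 0.0 open 88.2 F [ 0.4 -0.1 -0.3] t 0.1 g 0.0
units [-1.2274 -0.7121 -0.0723]
twist units -4.032
```

send_rows(
  rows=[
    {"dx":-0.153,"dy":-0.089,"dz":-0.01,"twist":0,"claw":1},
    {"dx":-0.153,"dy":-0.089,"dz":-0.01,"twist":0,"claw":1},
    {"dx":-0.153,"dy":-0.089,"dz":-0.01,"twist":0,"claw":1},
    {"dx":-0.153,"dy":-0.089,"dz":-0.01,"twist":0,"claw":1},
    {"dx":-0.153,"dy":-0.089,"dz":-0.01,"twist":0,"claw":1},
    {"dx":-0.153,"dy":-0.089,"dz":-0.01,"twist":0,"claw":1},
    {"dx":-0.153,"dy":-0.089,"dz":-0.01,"twist":0,"claw":1},
    {"dx":-0.153,"dy":-0.089,"dz":-0.01,"twist":0,"claw":1},
  ],
)

```text
clock: 1.1
position: [519.8, 234.4, 262.6]
eef_rot: [-0.693, -3.064, 0.0]
contact_force: [0.5, 0.4, -0.5]
opening: 87.9
grasp_force: 0.0
```

send_rows(
  rows=[
    {"dx":0,"dy":0,"dz":0,"twist":-1,"claw":1},
    {"dx":0,"dy":0,"dz":0,"twist":-1,"claw":1},
    {"dx":0,"dy":0,"dz":0,"twist":-1,"claw":1},
    {"dx":0,"dy":0,"dz":0,"twist":-1,"claw":1},
    {"dx":0,"dy":0,"dz":0,"twist":0,"claw":1},
    {"dx":0,"dy":0,"dz":0,"twist":0,"claw":1},
    {"dx":0,"dy":0,"dz":0,"twist":0,"claw":1},
    {"dx":0,"dy":0,"dz":0,"twist":0,"claw":1},
  ],
)

```text
clock: 2.1
position: [519.2, 236.0, 262.7]
eef_rot: [0.196, 3.135, -0.0]
contact_force: [0.1, -0.4, -0.2]
opening: 88.3
grasp_force: 0.0
```

```bash
python3 - <<'E'
from h import *
from plant import arm,cams
d=shot(cams,"wrist","w1");print(d["K"],d["view"].round(3))
go(arm,(500,-215,260),81.7)
E
```

```text
[[321.43505599   0.         324.52971059]
 [  0.         321.43505599 202.83095479]
 [  0.           0.           1.        ]] [[ 1.25000e-01  9.92000e-01  0.00000e+00 -2.98565e+02]
 [ 9.53000e-01 -1.20000e-01  2.78000e-01 -5.11949e+02]
 [ 2.76000e-01 -3.40000e-02 -9.61000e-01  2.77508e+02]
 [ 0.00000e+00  0.00000e+00  0.00000e+00  1.00000e+00]]
p [519.2 236.  262.7] yaw 82.84 tilt 0.0 open 88.1 F [ 0.1  0.7 -0.3] t 2.15 g 0.0
units [-0.1239 -1.4995  0.0091]
twist units 0.248
```

View pics/w1.png

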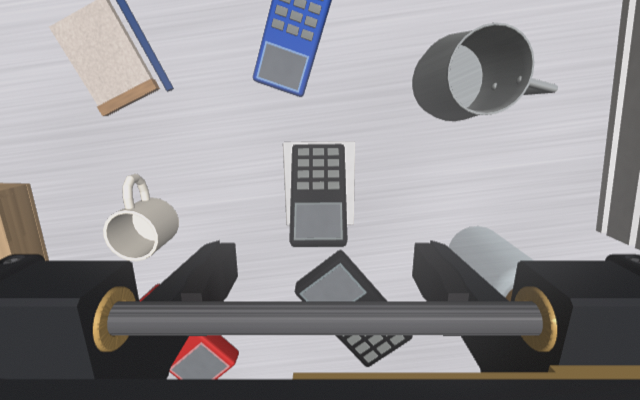

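The wrist picture shows the reader at about (318,195). Its near (keypad) end is at row 144 and its far (screen) end at rows 240–246. The cup at (140,225), jar, jug and look-alikes are all clear of it.

```bash
python3 - <<'E'
from h import *
np.set_printoptions(precision=1,suppress=True)
d=dict(np.load("w1.npz"));g=cv2.cvtColor(d["img"],cv2.COLOR_RGB2GRAY)
m=cv2.morphologyEx((g<95).astype(np.uint8),cv2.MORPH_CLOSE,np.ones((9,9)))
q=blobs(m,(280,135,76,114))[0]
mk=np.zeros_like(m);cv2.drawContours(mk,[q],-1,1,-1)
for r in list(range(140,152,2))+[180,200,220]+list(range(232,250,2)):
    x=np.where(mk[r])[0]; print(r,(x.min(),x.max()) if len(x) else None, end=" ")
print(cv2.approxPolyDP(q,3,True)[:,0].tolist())
print([int(v) for v in g[225:252,320]],[int(v) for v in g[138:152,320]])
E
```

```text
140 None 142 None 144 None 146 (np.int64(293), np.int64(343)) 148 (np.int64(293), np.int64(343)) 150 (np.int64(293), np.int64(343)) 180 (np.int64(292), np.int64(344)) 200 (np.int64(291), np.int64(345)) 220 (np.int64(291), np.int64(345)) 232 (np.int64(290), np.int64(346)) 234 (np.int64(290), np.int64(346)) 236 (np.int64(290), np.int64(346)) 238 (np.int64(290), np.int64(346)) 240 (np.int64(290), np.int64(346)) 242 (np.int64(290), np.int64(345)) 244 (np.int64(291), np.int64(345)) 246 (np.int64(294), np.int64(344)) 248 (np.int64(333), np.int64(344)) [[295, 145], [290, 242], [294, 246], [344, 248], [343, 146]]
[131, 131, 132, 131, 132, 131, 132, 131, 132, 132, 132, 132, 140, 148, 126, 88, 70, 68, 67, 65, 62, 90, 174, 202, 202, 198, 197] [203, 202, 200, 195, 213, 194, 127, 78, 75, 81, 131, 147, 146, 145]
```

```bash
python3 - <<'E'
from h import *
from scipy.optimize import least_squares
from plant import arm
np.set_printoptions(precision=1,suppress=True)
d=dict(np.load("w1.npz"));V=d["view"]
print("cam",-V[:3,:3].T@V[:3,3])
def pr(X):
    c=V[:3,:3]@X+V[:3,3];c=d["K"]@c;return c[:2]/c[2]
def ax(ps,b=np.radians(35)):
    h=np.array([np.cos(ps),np.sin(ps),0]);z=np.array([0,0,1.]);return np.cos(b)*h+np.sin(b)*z,np.array([-np.sin(ps),np.cos(ps),0]),-np.sin(b)*h+np.cos(b)*z
def f(p):
    u,w,n=ax(p[3]);C=p[:3]
    N=C-58*u+11*n;F=C+58*u-11*n;G=C+58*u+11*n
    r=[pr(N)-(318.7,144.4),pr(F)-(318.9,246.6)]
    e=[pr(N+30*w)[0]-pr(N-30*w)[0], pr(G+30*w)[0]-pr(G-30*w)[0]]
    f.e=e,pr(G)
    return np.r_[r[0],r[1],np.abs(e[0])-51,np.abs(e[1])-57]
s=least_squares(f,[535,225,60,-.1]);print(s.x[:3],np.degrees(s.x[3]),s.fun,f.e)
T=dict(np.load("top0.npz"));o,v=ray(T,(240.8,205.5));print("top ray at that z",o+v*(s.x[2]-o[2])/v[2])
E
```

```text
cam [448.6 244.2 409.2]
[540.  226.2  53.4] -6.914660640435187 [-0.   0.2  0.  -0.1  0.3 -0. ] ([np.float64(51.31299097802207), np.float64(56.99440599377073)], array([318.5, 242.4]))
top ray at that z [538.2 227.8  53.4]
```

send_rows(
  rows=[
    {"dx":0,"dy":-0.19,"dz":0,"twist":0.25,"claw":-1},
    {"dx":0,"dy":-0.19,"dz":0,"twist":0,"claw":-1},
    {"dx":0,"dy":-0.19,"dz":0,"twist":0,"claw":-1},
    {"dx":0,"dy":-0.19,"dz":0,"twist":0,"claw":-1},
    {"dx":0,"dy":-0.19,"dz":0,"twist":0,"claw":-1},
    {"dx":0,"dy":-0.19,"dz":0,"twist":0,"claw":-1},
    {"dx":0,"dy":-0.19,"dz":0,"twist":0,"claw":-1},
    {"dx":0,"dy":-0.19,"dz":0,"twist":0,"claw":-1},
  ],
)

```text
clock: 3.15
position: [454.3, -217.2, 263.1]
eef_rot: [0.227, 3.132, -0.0]
contact_force: [0.9, 0.1, 0.7]
opening: 10.5
grasp_force: 0.0
```

```bash
python3 - <<'E'
from h import *
from plant import arm,cams
np.set_printoptions(precision=1,suppress=True)
d=shot(cams,"wrist","w2");go(arm)
hsv=cv2.cvtColor(d["img"],cv2.COLOR_RGB2HSV)
o,v=ray(d,(320,200));print(o)
E
```

```text
p [ 451.9 -225.7  263.4] yaw 81.19 tilt 0.0 open 6.5 F [-1.8 -6.   1.2] t 3.2 g 0.0
[ 383.7 -207.5  409.4]
```

View pics/w2.png

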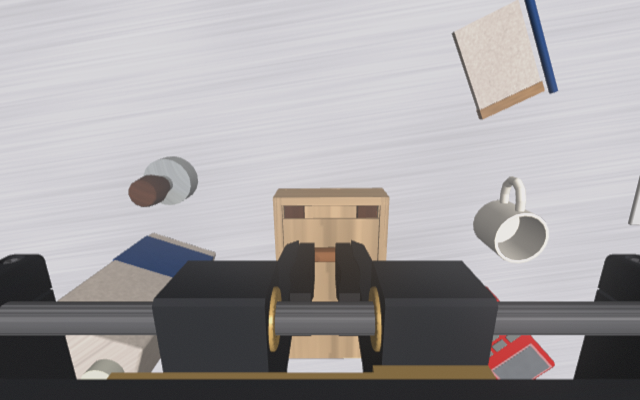

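The picture shows the box's near wall at rows 189–205, columns 275–388, with the dark corner blocks at (293,211) and (360,211). The pull is at row 255 between the fingers, and the tamper, carton and cup stand clear.

```bash
python3 - <<'E'
from h import *
np.set_printoptions(precision=1,suppress=True)
d=dict(np.load("w2.npz"));I=d["img"];hsv=cv2.cvtColor(I,cv2.COLOR_RGB2HSV)
for r in range(184,264,2):print(r,I[r,330].tolist(),I[r,283].tolist(),end=" | ")
wood=((hsv[...,1]>60)&(hsv[...,0]<26)).astype(np.uint8)
for r in (187,189,191,193,195,197,200,210,220,230,240):
    x=np.where(wood[r,200:430])[0]+200;print("\n",r,(x.min(),x.max()) if len(x) else 0,end="")
pull=((hsv[...,0]<11)&(hsv[...,1]>110)&(hsv[...,2]>90)).astype(np.uint8)
q=blobs(pull,(290,235,80,40));print([ (cv2.boundingRect(k)) for k in q])
E
```

```text
184 [204, 202, 205] [212, 210, 214] | 186 [208, 206, 211] [211, 209, 213] | 188 [171, 156, 143] [173, 163, 157] | 190 [146, 127, 106] [145, 127, 107] | 192 [146, 127, 107] [147, 128, 110] | 194 [148, 128, 108] [148, 129, 110] | 196 [149, 130, 108] [145, 127, 108] | 198 [206, 177, 145] [197, 169, 140] | 200 [206, 177, 145] [206, 177, 146] | 202 [207, 177, 145] [206, 178, 146] | 204 [212, 181, 148] [204, 176, 145] | 206 [198, 169, 138] [145, 126, 107] | 208 [207, 175, 143] [149, 130, 109] | 210 [207, 176, 143] [160, 139, 116] | 212 [207, 177, 143] [166, 143, 119] | 214 [207, 177, 143] [165, 143, 119] | 216 [207, 177, 143] [164, 143, 119] | 218 [154, 132, 108] [159, 137, 115] | 220 [177, 152, 124] [193, 165, 136] | 222 [175, 150, 122] [193, 165, 135] | 224 [176, 150, 122] [193, 165, 135] | 226 [176, 150, 122] [176, 151, 125] | 228 [174, 148, 121] [175, 151, 125] | 230 [174, 149, 120] [165, 143, 118] | 232 [174, 149, 121] [159, 137, 114] | 234 [174, 147, 120] [161, 138, 115] | 236 [172, 147, 119] [149, 129, 107] | 238 [174, 148, 120] [145, 126, 105] | 240 [174, 148, 120] [156, 134, 112] | 242 [173, 148, 120] [141, 122, 101] | 244 [172, 146, 118] [149, 128, 105] | 246 [149, 127, 103] [155, 133, 109] | 248 [114, 84, 65] [147, 126, 105] | 250 [120, 88, 67] [92, 82, 75] | 252 [150, 107, 79] [64, 61, 61] | 254 [162, 115, 84] [65, 61, 62] | 256 [161, 114, 84] [65, 63, 62] | 258 [158, 112, 82] [64, 61, 61] | 260 [155, 110, 81] [63, 61, 60] | 262 [157, 131, 105] [62, 60, 59] | 
 187 0
 189 (np.int64(279), np.int64(381))
 191 (np.int64(277), np.int64(383))
 193 (np.int64(276), np.int64(385))
 195 (np.int64(275), np.int64(386))
 197 (np.int64(274), np.int64(388))
 200 (np.int64(273), np.int64(388))
 210 (np.int64(274), np.int64(387))
 220 (np.int64(274), np.int64(387))
 230 (np.int64(275), np.int64(386))
 240 (np.int64(275), np.int64(386))[]
```

```bash
python3 - <<'E'
from h import *
from plant import arm
np.set_printoptions(precision=1,suppress=True)
d=dict(np.load("w2.npz"))
A=plane(d,(273.3,197),48);B=plane(d,(388.7,197),48)
y=B-A;L=np.linalg.norm(y);y/=L;x=np.array([y[1],-y[0],0]);yaw=np.degrees(np.arctan2(x[1],x[0]))
mid=(A+B)/2;org=mid+106*x;org[2]=0
print(A,B,"width",L,"yaw",yaw,"origin",org)
def bx(p):return np.array([(p-org)@x,(p-org)@y,p[2]])
print("bottom edge",bx(plane(d,(330,187.7),0)))
bayx=-106+10+62
for n,p,z in [("wallinner",(330,205),48),("coveredge",(330,218),42),("pullnear",(330,251),60),("pullfar",(330,261.7),60),("pullbase",(330,247),42)]:print(n,bx(plane(d,p,z)))
bay=org+bayx*x;print("bay if bayx=-34",bay)
T=dict(np.load("top0.npz"));print("top pull",bx(plane(T,(378.7,201.8),60)),"top box near corners",bx(plane(T,(355,220.8),48)),bx(plane(T,(395.8,226.2),48)))
go(arm)
np.savez("box.npz",org=org,x=x,y=y,bay=bay)
E
```

```text
[ 472.1 -280.5   48. ] [ 491.5 -147.5   48. ] width 134.42090441399267 yaw -8.313275097059394 origin [ 586.7 -229.3    0. ]
bottom edge [-105.6   -0.4    0. ]
wallinner [-96.3  -1.1  48. ]
coveredge [-78.1  -0.9  42. ]
pullnear [-43.   -1.1  60. ]
pullfar [-29.1  -1.   60. ]
pullbase [-40.2  -0.7  42. ]
bay if bayx=-34 [ 553.  -224.4    0. ]
top pull [-36.1  -1.3  60. ] top box near corners [-108.5   65.7   48. ] [-106.4  -69.4   48. ]
p [ 451.9 -225.7  263.4] yaw 81.19 tilt 0.0 open 6.5 F [-1.8 -6.   1.2] t 3.2 g 0.0
```

```bash
python3 - <<'E'
from h import *
from plant import arm
b=np.load("box.npz")
p=b["org"]+b["x"]*-66-b["y"]*1;p[2]=46;print(p);go(arm,p,90-8.3)
E
```

```text
[ 521.20675117 -220.79116953   46.        ]
p [ 451.9 -225.7  263.4] yaw 81.19 tilt 0.0 open 6.5 F [-1.8 -6.   1.2] t 3.2 g 0.0
units [-0.2249  0.0552  0.7248]
twist units -0.111
```

send_rows(
  rows=[
    {"dx":-0.09,"dy":0.02,"dz":0.1,"twist":0,"claw":-1},
    {"dx":-0.09,"dy":0.02,"dz":0.1,"twist":0,"claw":-1},
    {"dx":-0.045,"dy":0.015,"dz":0.1,"twist":0,"claw":-1},
    {"dx":0,"dy":0,"dz":0.1,"twist":0,"claw":-1},
    {"dx":0,"dy":0,"dz":0.1,"twist":0,"claw":-1},
    {"dx":0,"dy":0,"dz":0.05,"twist":0,"claw":-1},
    {"dx":0,"dy":0,"dz":0,"twist":0,"claw":-1},
    {"dx":0,"dy":0,"dz":0,"twist":0,"claw":-1},
  ],
)

```text
clock: 4.2
position: [524.5, -209.2, 98.8]
eef_rot: [0.227, 3.132, -0.001]
contact_force: [-0.1, 0.7, -0.9]
opening: 0.7
grasp_force: 0.0
```

```bash
python3 - <<'E'
from h import *
from plant import arm
b=np.load("box.npz")
p=b["org"]+b["x"]*-66-b["y"]*1;p[2]=46;go(arm,p,90-8.3)
E
```

```text
p [ 524.5 -209.2   98.8] yaw 81.69 tilt 0.0 open 0.7 F [-0.1  0.7 -0.9] t 4.2 g 0.0
units [ 0.0056 -0.0398  0.176 ]
twist units -0.001
```

Yaw is exact. Next I'll descend, push gently, and check.

send_rows(
  rows=[
    {"dx":0.006,"dy":-0.04,"dz":0.05,"twist":0,"claw":-1},
    {"dx":0,"dy":0,"dz":0.05,"twist":0,"claw":-1},
    {"dx":0,"dy":0,"dz":0.04,"twist":0,"claw":-1},
    {"dx":0,"dy":0,"dz":0.036,"twist":0,"claw":-1},
    {"dx":0,"dy":0,"dz":0,"twist":0,"claw":-1},
    {"dx":-0.02,"dy":0,"dz":0,"twist":0,"claw":-1},
    {"dx":-0.03,"dy":0,"dz":0,"twist":0,"claw":-1},
    {"dx":-0.03,"dy":0,"dz":0,"twist":0,"claw":-1},
  ],
)

```text
clock: 5.2
position: [544.5, -224.0, 45.2]
eef_rot: [-0.227, -3.133, -0.0]
contact_force: [-2.6, 0.5, 1.9]
opening: 0.4
grasp_force: 1.1
```

send_rows(
  rows=[
    {"dx":-0.05,"dy":0,"dz":0,"twist":0,"claw":-1},
    {"dx":-0.05,"dy":0,"dz":0,"twist":0,"claw":-1},
    {"dx":-0.05,"dy":0,"dz":0,"twist":0,"claw":-1},
    {"dx":-0.05,"dy":0,"dz":0,"twist":0,"claw":-1},
    {"dx":-0.05,"dy":0,"dz":0,"twist":0,"claw":-1},
    {"dx":-0.05,"dy":0,"dz":0,"twist":0,"claw":-1},
    {"dx":-0.03,"dy":0,"dz":0,"twist":0,"claw":-1},
    {"dx":0,"dy":0,"dz":0,"twist":0,"claw":-1},
  ],
)

```text
clock: 6.2
position: [642.8, -238.2, 44.9]
eef_rot: [0.226, 3.132, -0.0]
contact_force: [-0.6, -0.2, -0.4]
opening: 0.4
grasp_force: 0.0
```

```bash
python3 - <<'E'
from h import *
from plant import arm,cams
b=np.load("box.npz");d=shot(cams,"top","t2")
go(arm);p=arm.observe()["position"];print("tool box x",(p-b["org"])@b["x"])
hsv=cv2.cvtColor(d["img"],cv2.COLOR_RGB2HSV)
cv2.imwrite("pics/t2c.png",cv2.resize(d["img"][110:240,330:430,::-1],None,fx=4.5,fy=4.5,interpolation=cv2.INTER_CUBIC))
E
```

```text
p [ 642.4 -238.3   44.9] yaw 81.71 tilt 0.0 open 0.5 F [-0.9 -0.5 -0. ] t 6.25 g 0.0
tool box x 56.429233971197114
```

send_rows(
  rows=[
    {"dx":-0.02,"dy":0,"dz":0,"twist":0,"claw":-1},
    {"dx":-0.015,"dy":0,"dz":0,"twist":0,"claw":-1},
    {"dx":0,"dy":0,"dz":0,"twist":0,"claw":-1},
    {"dx":0.01,"dy":0,"dz":0,"twist":0,"claw":-1},
    {"dx":0.1,"dy":0,"dz":-0.18,"twist":0,"claw":-1},
    {"dx":0.1,"dy":0,"dz":-0.18,"twist":0,"claw":-1},
    {"dx":0.1,"dy":0,"dz":-0.18,"twist":0,"claw":0},
    {"dx":0,"dy":0,"dz":-0.1,"twist":0,"claw":1},
  ],
)

```text
clock: 7.25
position: [559.3, -227.0, 240.3]
eef_rot: [0.229, 3.13, -0.001]
contact_force: [1.5, -0.6, -0.6]
opening: 17.9
grasp_force: 0.0
```

```bash
python3 - <<'E'
from h import *
from plant import arm,cams
d=shot(cams,"wrist","w3");go(arm,(540,226.2,180),90-6.9)
E
```

```text
p [ 561.9 -227.5  243.6] yaw 81.65 tilt 0.0 open 22.4 F [ 1.1 -0.7  1.9] t 7.3 g 0.0
units [0.2938 1.4858 0.2082]
twist units -0.317
```

View pics/w3.png

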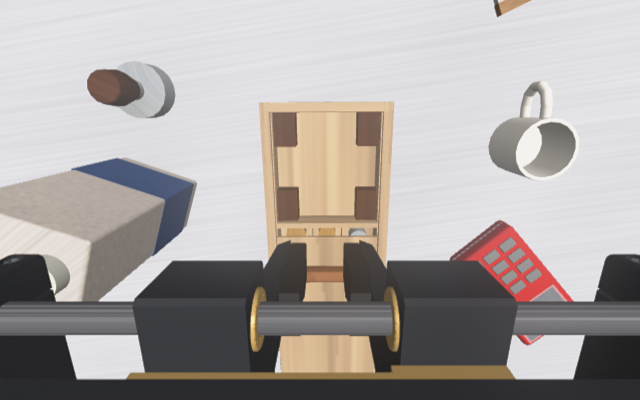

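The bay is fully open: the four dark blocks are at (286,128), (367,128), (288,203) and (366,203), with the divider at row 220 and the coins beyond it. I'll refine the bay centre from the blocks' top faces (z=26), along with how far to move to the reader.

```bash
python3 - <<'E'
from h import *
np.set_printoptions(precision=1,suppress=True)
d=dict(np.load("w3.npz"));hsv=cv2.cvtColor(d["img"],cv2.COLOR_RGB2HSV);b=np.load("box.npz")
m=((hsv[...,2]<125)&(hsv[...,1]>60)).astype(np.uint8)
q=blobs(m,(265,105,125,116),4,60)
for k in q:
    x,y,w,h=cv2.boundingRect(k)
    for p in [(x,y),(x+w,y),(x+w,y+h),(x,y+h)]:
        P=plane(d,p,26)-b["org"];print(p,(P@b["x"]).round(1),(P@b["y"]).round(1),end=" | ")
    print()
P=plane(d,(325,274),60)-b["org"];print("pull",P@b["x"])
for p in [(262,102),(393,102)]:P=plane(d,p,48)-b["org"];print(p,P@b["x"],P@b["y"])
print("bay",b["bay"])
E
```

```text
(355, 148) -56.9 31.9 | (379, 148) -56.9 58.6 | (379, 220) 28.0 62.5 | (355, 220) 28.0 34.0 | 
(356, 112) -95.5 32.0 | (380, 112) -95.4 57.9 | (380, 147) -58.0 59.6 | (356, 147) -58.0 32.9 | 
(273, 113) -94.5 -57.7 | (297, 113) -94.5 -31.7 | (297, 147) -58.1 -32.7 | (273, 147) -58.1 -59.4 | 
(277, 187) -12.4 -56.9 | (299, 187) -12.4 -31.5 | (299, 221) 29.1 -32.5 | (277, 221) 29.1 -58.7 | 
pull 80.63563943769631
(262, 102) -105.47821467258775 -64.83031317177051
(393, 102) -105.2881183462431 66.81423516078199
bay [ 553.  -224.4    0. ]
```

send_rows(
  rows=[
    {"dx":0,"dy":0.18,"dz":0,"twist":-0.32,"claw":1},
    {"dx":0.04,"dy":0.186,"dz":0,"twist":0,"claw":1},
    {"dx":0.05,"dy":0.186,"dz":0,"twist":0,"claw":1},
    {"dx":0.05,"dy":0.186,"dz":0,"twist":0,"claw":1},
    {"dx":0.05,"dy":0.186,"dz":0,"twist":0,"claw":1},
    {"dx":0.05,"dy":0.186,"dz":0,"twist":0,"claw":1},
    {"dx":0.05,"dy":0.186,"dz":0,"twist":0,"claw":1},
    {"dx":0,"dy":0.18,"dz":0,"twist":0,"claw":1},
  ],
)

```text
clock: 8.3
position: [527.1, 225.8, 237.2]
eef_rot: [0.185, 3.136, 0.001]
contact_force: [0.9, 0.6, 0.3]
opening: 88.1
grasp_force: 0.0
```

send_rows(
  rows=[
    {"dx":0,"dy":0,"dz":0.1,"twist":0,"claw":1},
    {"dx":0,"dy":0,"dz":0.1,"twist":0,"claw":1},
    {"dx":0,"dy":0,"dz":0,"twist":0,"claw":1},
    {"dx":0,"dy":0,"dz":0,"twist":0,"claw":1},
    {"dx":0,"dy":0,"dz":0,"twist":0,"claw":1},
    {"dx":0,"dy":0,"dz":0,"twist":0,"claw":1},
    {"dx":0,"dy":0,"dz":0,"twist":0,"claw":1},
    {"dx":0,"dy":0,"dz":0,"twist":0,"claw":1},
  ],
)

```text
clock: 9.3
position: [528.0, 223.5, 177.1]
eef_rot: [0.187, 3.136, 0.0]
contact_force: [-0.6, -0.3, 0.4]
opening: 88.4
grasp_force: 0.0
```

```bash
python3 - <<'E'
from h import *
from plant import arm
go(arm,(541,226.2,42),90-6.9)
E
```

```text
p [528.  223.5 177.1] yaw 83.17 tilt 0.0 open 88.4 F [-0.6 -0.3  0.4] t 9.3 g 0.0
units [-0.0418  0.014   0.4503]
twist units 0.015
```

send_rows(
  rows=[
    {"dx":-0.042,"dy":0.014,"dz":0.1,"twist":0,"claw":1},
    {"dx":0,"dy":0,"dz":0.1,"twist":0,"claw":1},
    {"dx":0,"dy":0,"dz":0.1,"twist":0,"claw":1},
    {"dx":0,"dy":0,"dz":0.08,"twist":0,"claw":1},
    {"dx":0,"dy":0,"dz":0.064,"twist":0,"claw":1},
    {"dx":0,"dy":0,"dz":0,"twist":0,"claw":1},
    {"dx":0,"dy":0,"dz":0,"twist":0,"claw":1},
    {"dx":0,"dy":0,"dz":0,"twist":0,"claw":1},
  ],
  newtons=15,
)

```text
clock: 10.3
position: [541.7, 226.5, 44.8]
eef_rot: [0.187, 3.134, 0.001]
contact_force: [-0.5, 0.6, 0.3]
opening: 88.0
grasp_force: 0.0
```

send_rows(
  rows=[
    {"dx":0,"dy":0,"dz":0,"twist":0,"claw":0.5},
    {"dx":0,"dy":0,"dz":0,"twist":0,"claw":-0.2},
    {"dx":0,"dy":0,"dz":0,"twist":0,"claw":-0.2},
    {"dx":0,"dy":0,"dz":0,"twist":0,"claw":-0.2},
    {"dx":0,"dy":0,"dz":0,"twist":0,"claw":-0.2},
    {"dx":0,"dy":0,"dz":0,"twist":0,"claw":-0.2},
    {"dx":0,"dy":0,"dz":0,"twist":0,"claw":-0.2},
    {"dx":0,"dy":0,"dz":0,"twist":0,"claw":-0.2},
  ],
  newtons=15,
)

```text
clock: 11.3
position: [541.0, 226.2, 43.8]
eef_rot: [0.187, 3.136, 0.0]
contact_force: [-0.6, -0.8, 3.9]
opening: 59.5
grasp_force: 15.0
```

send_rows(
  rows=[
    {"dx":0,"dy":0,"dz":-0.03,"twist":0,"claw":-0.2},
    {"dx":0,"dy":0,"dz":-0.05,"twist":0,"claw":-0.2},
    {"dx":0,"dy":0,"dz":-0.08,"twist":0,"claw":-0.2},
    {"dx":0,"dy":0,"dz":-0.1,"twist":0,"claw":-0.2},
    {"dx":0,"dy":0,"dz":-0.1,"twist":0,"claw":-0.2},
    {"dx":0,"dy":0,"dz":-0.08,"twist":0,"claw":-0.2},
    {"dx":0,"dy":0,"dz":0,"twist":0,"claw":-0.2},
    {"dx":0,"dy":0,"dz":0,"twist":0,"claw":-0.2},
  ],
)

```text
clock: 12.3
position: [540.4, 226.0, 175.2]
eef_rot: [-0.187, -3.135, 0.001]
contact_force: [-0.0, -0.1, -1.1]
opening: 59.8
grasp_force: 15.0
```

```bash
python3 - <<'E'
from h import *
from plant import arm,cams
b=np.load("box.npz");p=b["org"]+b["x"]*-33.7+b["y"]*.3;p[2]=150
go(arm,p,90-8.3)
d=shot(cams,"wrist","w4");s=shot(cams,"scene","s4")
W=np.zeros((400,800,3),np.uint8);W[:,:400]=d["img"][:,120:520,::-1]
W[:,400:]=cv2.resize(s["img"][190:310,300:420,::-1],(400,400),interpolation=cv2.INTER_CUBIC);cv2.imwrite("pics/c4.png",W)
E
```

```text
p [540.4 226.  175.2] yaw 83.17 tilt 0.0 open 59.8 F [-0.  -0.1 -1.1] t 12.3 g 14.998858486069366
units [-0.2212 -1.4848  0.0844]
twist units 0.322
```

View pics/c4.png

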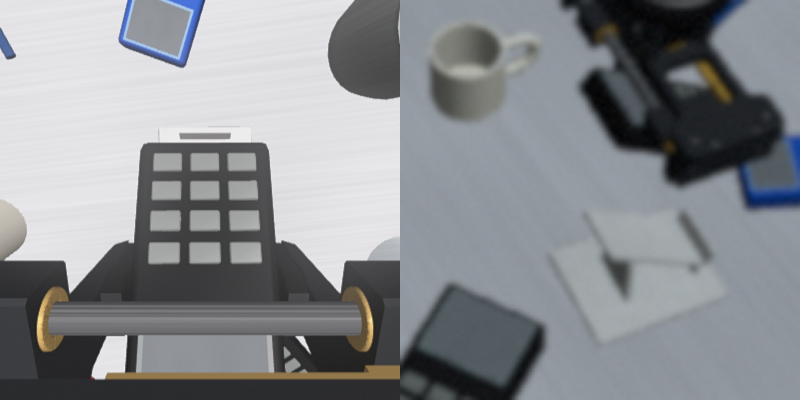

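The reader is held and was lifted clear of the stand; its keypad edge is at row 143 of the wrist view. Now to carry it over the bay.

send_rows(
  rows=[
    {"dx":-0.014,"dy":-0.05,"dz":0,"twist":0.16,"claw":-0.2},
    {"dx":-0.014,"dy":-0.09,"dz":0,"twist":0.16,"claw":-0.2},
    {"dx":-0.014,"dy":-0.1,"dz":0,"twist":0,"claw":-0.2},
    {"dx":-0.014,"dy":-0.1,"dz":0,"twist":0,"claw":-0.2},
    {"dx":-0.014,"dy":-0.1,"dz":0,"twist":0,"claw":-0.2},
    {"dx":-0.014,"dy":-0.1,"dz":0,"twist":0,"claw":-0.2},
    {"dx":-0.014,"dy":-0.1,"dz":0,"twist":0,"claw":-0.2},
    {"dx":-0.014,"dy":-0.1,"dz":0,"twist":0,"claw":-0.2},
  ],
  newtons=20,
)

```text
clock: 13.4
position: [542.1, -1.9, 175.6]
eef_rot: [-0.232, -3.133, 0.001]
contact_force: [0.5, 0.8, -1.7]
opening: 59.6
grasp_force: 20.0
```

send_rows(
  rows=[
    {"dx":-0.015,"dy":-0.1,"dz":0,"twist":0,"claw":-0.2},
    {"dx":-0.015,"dy":-0.1,"dz":0,"twist":0,"claw":-0.2},
    {"dx":-0.015,"dy":-0.1,"dz":0,"twist":0,"claw":-0.2},
    {"dx":-0.015,"dy":-0.1,"dz":0,"twist":0,"claw":-0.2},
    {"dx":-0.015,"dy":-0.1,"dz":0,"twist":0,"claw":-0.2},
    {"dx":-0.014,"dy":-0.1,"dz":0,"twist":0,"claw":-0.2},
    {"dx":-0.014,"dy":-0.09,"dz":0,"twist":0,"claw":-0.2},
    {"dx":-0.014,"dy":-0.055,"dz":0,"twist":0,"claw":-0.2},
  ],
)

```text
clock: 14.4
position: [543.7, -228.0, 175.6]
eef_rot: [-0.234, -3.132, 0.002]
contact_force: [-0.2, 0.1, -0.5]
opening: 59.6
grasp_force: 20.0
```

send_rows(
  rows=[
    {"dx":0,"dy":0,"dz":0.05,"twist":0,"claw":-0.2},
    {"dx":0,"dy":0,"dz":0.05,"twist":0,"claw":-0.2},
    {"dx":0,"dy":0,"dz":0.05,"twist":0,"claw":-0.2},
    {"dx":0,"dy":0,"dz":0,"twist":0,"claw":-0.2},
    {"dx":0,"dy":0,"dz":0,"twist":0,"claw":-0.2},
    {"dx":0,"dy":0,"dz":0,"twist":0,"claw":-0.2},
    {"dx":0,"dy":0,"dz":0,"twist":0,"claw":-0.2},
    {"dx":0,"dy":0,"dz":0,"twist":0,"claw":-0.2},
  ],
)

```text
clock: 15.4
position: [545.6, -224.6, 131.0]
eef_rot: [0.227, 3.133, -0.0]
contact_force: [-0.4, -0.4, -1.3]
opening: 59.7
grasp_force: 20.0
```

```bash
python3 - <<'E'
from h import *
from plant import arm,cams
np.set_printoptions(precision=1,suppress=True)
b=np.load("box.npz");p=b["org"]+b["x"]*-33.7+b["y"]*.3;p[2]=50
go(arm,p,90-8.3);tp=arm.observe()["position"]
d=shot(cams,"wrist","w5");g=cv2.cvtColor(d["img"],cv2.COLOR_RGB2GRAY)
m=(g<95).astype(np.uint8)
for r in (136,140,143,146,150,160,200,230):
    x=np.where(m[r,180:460])[0]+180;print(r,(x.min(),x.max(),len(x)) if len(x) else 0)
print([int(v) for v in g[130:156,320]])
E
```

```text
p [ 545.6 -224.6  131. ] yaw 81.7 tilt 0.0 open 59.7 F [-0.4 -0.4 -1.3] t 15.4 g 19.998769420199096
units [-0.   0.   0.3]
twist units 0.0
136 (np.int64(282), np.int64(371), 6)
140 (np.int64(283), np.int64(371), 6)
143 (np.int64(265), np.int64(385), 121)
146 (np.int64(262), np.int64(387), 126)
150 (np.int64(261), np.int64(388), 128)
160 (np.int64(259), np.int64(389), 44)
200 (np.int64(257), np.int64(392), 126)
230 (np.int64(255), np.int64(394), 51)
[208, 208, 207, 196, 169, 190, 203, 204, 203, 204, 204, 202, 150, 89, 77, 77, 78, 79, 78, 77, 77, 77, 88, 143, 165, 167]
```

```bash
python3 - <<'E'
from h import *
from plant import arm
b=np.load("box.npz");p=b["org"]+b["x"]*-33.7+b["y"]*.3;p[2]=50
go(arm,p,90-8.3);tp=arm.observe()["position"];d=dict(np.load("w5.npz"))
o,v=ray(d,(325,142.5))
for w in (125,127,129):
    P=o+v*321.4*60/w-tp;print(w,"near edge rel tool: x",P@b["x"],"y",P@b["y"],"z",P[2])
for t in (30,35,40):
    t=np.radians(t);print(-58*np.cos(t)-11*np.sin(t),-58*np.sin(t)+11*np.cos(t)+9.5)
E
```

```text
p [ 545.5 -224.6  131. ] yaw 81.71 tilt 0.0 open 59.3 F [-0.6 -0.1 -1.4] t 15.45 g 19.998822680208832
units [-0.0255  0.005   0.2699]
twist units 0.002
125 near edge rel tool: x -55.95322544665246 y -0.37136492392201337 z -9.769236347434088
127 near edge rel tool: x -56.19248692544456 y -0.3760717522238606 z -7.308941503756955
129 near edge rel tool: x -56.42432944365394 y -0.38063263236130673 z -4.924934872286855
-55.729473419497445 -9.97372055837117
-53.82015936862303 -14.756760821181764
-51.50124140745266 -19.355192487510514
```

send_rows(
  rows=[
    {"dx":-0.0255,"dy":0.005,"dz":0,"twist":0,"claw":-0.2},
    {"dx":0,"dy":0,"dz":0.06,"twist":0,"claw":-0.2},
    {"dx":0,"dy":0,"dz":0.06,"twist":0,"claw":-0.2},
    {"dx":0,"dy":0,"dz":0.06,"twist":0,"claw":-0.2},
    {"dx":0,"dy":0,"dz":0.06,"twist":0,"claw":-0.2},
    {"dx":0,"dy":0,"dz":0.04,"twist":0,"claw":-0.2},
    {"dx":0,"dy":0,"dz":0,"twist":0,"claw":-0.2},
    {"dx":0,"dy":0,"dz":0,"twist":0,"claw":-0.2},
  ],
)

```text
clock: 16.45
position: [553.7, -224.4, 47.2]
eef_rot: [0.227, 3.132, -0.0]
contact_force: [-0.0, 0.3, -2.1]
opening: 60.1
grasp_force: 20.0
```

send_rows(
  rows=[
    {"dx":0,"dy":0,"dz":0,"twist":0,"claw":-0.2},
    {"dx":0,"dy":0,"dz":0,"twist":0,"claw":-0.2},
    {"dx":0,"dy":0,"dz":0.01,"twist":0,"claw":-0.2},
    {"dx":0,"dy":0,"dz":0.01,"twist":0,"claw":-0.2},
    {"dx":0,"dy":0,"dz":0.01,"twist":0,"claw":-0.2},
    {"dx":0,"dy":0,"dz":0.01,"twist":0,"claw":-0.2},
    {"dx":0,"dy":0,"dz":0.01,"twist":0,"claw":-0.2},
    {"dx":0,"dy":0,"dz":0.01,"twist":0,"claw":-0.2},
  ],
  newtons=8,
)

```text
clock: 17.45
position: [553.2, -224.1, 28.5]
eef_rot: [-0.227, -3.133, -0.0]
contact_force: [-0.5, -0.4, -1.2]
opening: 60.0
grasp_force: 8.0
```

send_rows(
  rows=[
    {"dx":0,"dy":0,"dz":0.008,"twist":0,"claw":-0.2},
    {"dx":0,"dy":0,"dz":0.008,"twist":0,"claw":-0.2},
    {"dx":0,"dy":0,"dz":0.008,"twist":0,"claw":-0.2},
    {"dx":0,"dy":0,"dz":0.008,"twist":0,"claw":-0.2},
    {"dx":0,"dy":0,"dz":0.008,"twist":0,"claw":-0.2},
    {"dx":0,"dy":0,"dz":0,"twist":0,"claw":-0.2},
    {"dx":0,"dy":0,"dz":0,"twist":0,"claw":-0.2},
    {"dx":0,"dy":0,"dz":0,"twist":0,"claw":-0.2},
  ],
)

```text
clock: 18.45
position: [552.8, -224.0, 16.6]
eef_rot: [-0.227, -3.133, -0.0]
contact_force: [0.1, 0.2, -0.3]
opening: 59.9
grasp_force: 8.0
```

```bash
python3 - <<'E'
from h import *
from plant import arm,cams
go(arm)
d=shot(cams,"wrist","w6")
cv2.imwrite("pics/w6c.png",d["img"][80:380,170:480,::-1])
E
```

```text
p [ 552.8 -224.    16.6] yaw 81.7 tilt 0.0 open 59.9 F [ 0.1  0.2 -0.3] t 18.45 g 7.9999460047110915
```

View pics/w6c.png

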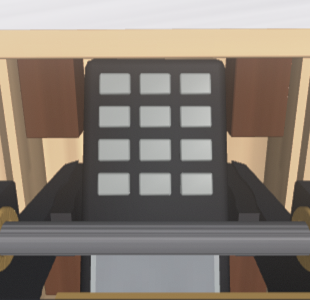

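In the crop the reader sits between the near blocks with a gap on both sides (crop columns 84–226 between blocks ending at 83 and 227), and it is levelling as it is lowered. I'll continue down.

send_rows(
  rows=[
    {"dx":0,"dy":0,"dz":0.007,"twist":0,"claw":-0.2},
    {"dx":0,"dy":0,"dz":0.007,"twist":0,"claw":-0.2},
    {"dx":0,"dy":0,"dz":0.007,"twist":0,"claw":-0.2},
    {"dx":0,"dy":0,"dz":0.007,"twist":0,"claw":-0.2},
    {"dx":0,"dy":0,"dz":0,"twist":0,"claw":-0.2},
    {"dx":0,"dy":0,"dz":0,"twist":0,"claw":-0.2},
    {"dx":0,"dy":0,"dz":0,"twist":0,"claw":-0.2},
    {"dx":0,"dy":0,"dz":0,"twist":0,"claw":-0.2},
  ],
)

```text
clock: 19.5
position: [553.0, -224.1, 8.3]
eef_rot: [-0.227, -3.133, -0.0]
contact_force: [-0.5, -0.1, -1.0]
opening: 59.8
grasp_force: 8.0
```

```bash
python3 - <<'E'
from h import *
from plant import arm,cams
go(arm);b=np.load("box.npz")
d=shot(cams,"wrist","w7");g=cv2.cvtColor(d["img"],cv2.COLOR_RGB2GRAY)
print([(r,int(g[r,325])) for r in range(125,160)])
for r in (145,150,170):
    x=np.where(g[r,225:430]<80)[0]+225;print(r,x.min(),x.max())
for r in range(132,152,3):
    P=plane(d,(325,r),28)-b["org"];print(r,round(P@b["x"]+33.7,1),round(P@b["y"],1),end=" | ")
E
```

```text
p [ 553.  -224.1    8.3] yaw 81.7 tilt 0.0 open 59.8 F [-0.5 -0.1 -1. ] t 19.5 g 7.999985245987773
[(125, 209), (126, 209), (127, 209), (128, 210), (129, 209), (130, 209), (131, 209), (132, 209), (133, 209), (134, 209), (135, 209), (136, 209), (137, 198), (138, 171), (139, 125), (140, 89), (141, 79), (142, 80), (143, 81), (144, 81), (145, 83), (146, 85), (147, 88), (148, 92), (149, 89), (150, 91), (151, 91), (152, 89), (153, 90), (154, 89), (155, 87), (156, 89), (157, 118), (158, 157), (159, 179)]
145 241 410
150 240 409
170 241 409
132 -63.2 -0.1 | 135 -62.1 -0.1 | 138 -61.0 -0.1 | 141 -59.8 -0.1 | 144 -58.7 -0.1 | 147 -57.5 -0.1 | 150 -56.3 -0.1 |
```

send_rows(
  rows=[
    {"dx":0,"dy":0,"dz":0.003,"twist":0,"claw":-0.2},
    {"dx":0,"dy":0,"dz":0,"twist":0,"claw":-0.2},
    {"dx":0,"dy":0,"dz":0,"twist":0,"claw":0.4},
    {"dx":0,"dy":0,"dz":0,"twist":0,"claw":0.5},
    {"dx":0,"dy":0,"dz":0,"twist":0,"claw":0.6},
    {"dx":0,"dy":0,"dz":0,"twist":0,"claw":0.6},
    {"dx":0,"dy":0,"dz":0,"twist":0,"claw":0.6},
    {"dx":0,"dy":0,"dz":0,"twist":0,"claw":0.6},
  ],
  newtons=4,
)

```text
clock: 20.55
position: [553.2, -224.1, 7.4]
eef_rot: [0.227, 3.133, 0.0]
contact_force: [-0.1, -0.3, 0.1]
opening: 70.5
grasp_force: 0.0
```

send_rows(
  rows=[
    {"dx":0,"dy":0,"dz":-0.02,"twist":0,"claw":0.6},
    {"dx":0,"dy":0,"dz":-0.04,"twist":0,"claw":0.6},
    {"dx":0,"dy":0,"dz":-0.08,"twist":0,"claw":0.6},
    {"dx":0,"dy":0,"dz":-0.15,"twist":0,"claw":0.6},
    {"dx":0,"dy":0,"dz":-0.18,"twist":0,"claw":0.6},
    {"dx":0,"dy":0,"dz":-0.18,"twist":0,"claw":-1},
    {"dx":0,"dy":0,"dz":0,"twist":0,"claw":-1},
    {"dx":0,"dy":0,"dz":0,"twist":0,"claw":-1},
  ],
)

```text
clock: 21.55
position: [552.9, -223.9, 202.6]
eef_rot: [0.227, 3.133, 0.0]
contact_force: [-1.4, 0.3, -0.7]
opening: 42.3
grasp_force: 0.0
```

```bash
python3 - <<'E'
from h import *
from plant import arm,cams
go(arm)
d=shot(cams,"wrist","w8")
cv2.imwrite("pics/w8c.png",cv2.resize(d["img"][80:330,220:430,::-1],None,fx=2.4,fy=2.4))
E
```

```text
p [ 552.9 -223.9  202.6] yaw 81.71 tilt 0.0 open 42.3 F [-1.4  0.3 -0.7] t 21.55 g 0.0
```

View pics/w8c.png

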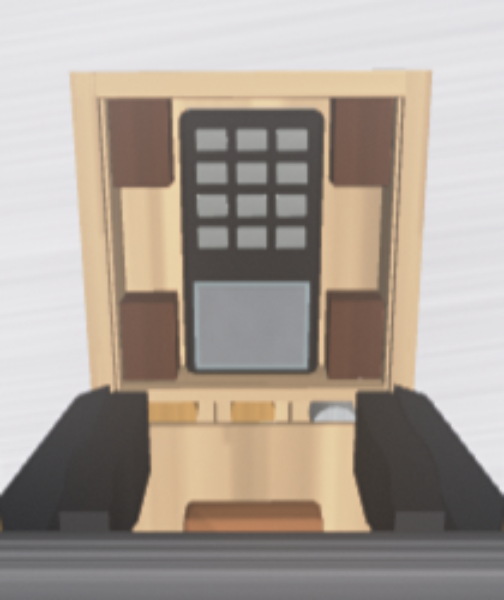

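```bash
python3 - <<'E'
from h import *
from plant import arm
b=np.load("box.npz");d=dict(np.load("w8.npz"))
Q=[]
for p in [(181,110),(323,110),(318,372),(186,372)]:
    P=plane(d,(220+p[0]/2.4,80+p[1]/2.4),28)-b["org"];print(round(P@b["x"]+33.7,1),round(P@b["y"]-.3,1))
p=b["org"]+b["x"]*112;p[2]=46;go(arm,p,90-8.3)
E
```

```text
-56.5 -28.6
-56.5 29.0
57.3 29.7
57.3 -29.2
p [ 552.4 -223.7  201.7] yaw 81.71 tilt 0.0 open 38.8 F [-0.3  0.9 -0.4] t 21.6 g 0.0
units [-0.4897 -0.0024  0.5182]
twist units 0.002
```

send_rows(
  rows=[
    {"dx":-0.1,"dy":0,"dz":0,"twist":0,"claw":-1},
    {"dx":-0.13,"dy":0,"dz":0,"twist":0,"claw":-1},
    {"dx":-0.13,"dy":0,"dz":0,"twist":0,"claw":-1},
    {"dx":-0.125,"dy":0,"dz":0,"twist":0,"claw":-1},
    {"dx":0,"dy":0,"dz":0.1,"twist":0,"claw":-1},
    {"dx":0,"dy":0,"dz":0.1,"twist":0,"claw":-1},
    {"dx":0,"dy":0,"dz":0,"twist":0,"claw":-1},
    {"dx":0,"dy":0,"dz":0,"twist":0,"claw":-1},
  ],
  newtons=10,
)

```text
clock: 22.6
position: [697.3, -245.3, 142.7]
eef_rot: [-0.227, -3.133, 0.0]
contact_force: [0.0, 0.3, 0.7]
opening: 0.6
grasp_force: 0.0
```

```bash
python3 - <<'E'
from h import *
from plant import arm
b=np.load("box.npz")
p=b["org"]+b["x"]*112;p[2]=46;go(arm,p,90-8.3)
E
```

```text
p [ 697.3 -245.3  142.7] yaw 81.7 tilt 0.0 open 0.6 F [0.  0.3 0.7] t 22.6 g 0.0
units [-0.0008 -0.0007  0.3224]
twist units -0.0
```

The reader lies flat and centred: its face corners measure about ±57 by ±29 at z=28. Now I'll close the cover.

send_rows(
  rows=[
    {"dx":0,"dy":0,"dz":0.1,"twist":0,"claw":-1},
    {"dx":0,"dy":0,"dz":0.1,"twist":0,"claw":-1},
    {"dx":0,"dy":0,"dz":0.08,"twist":0,"claw":-1},
    {"dx":0,"dy":0,"dz":0.042,"twist":0,"claw":-1},
    {"dx":0,"dy":0,"dz":0,"twist":0,"claw":-1},
    {"dx":0.02,"dy":0,"dz":0,"twist":0,"claw":-1},
    {"dx":0.02,"dy":0,"dz":0,"twist":0,"claw":-1},
    {"dx":0.03,"dy":0,"dz":0,"twist":0,"claw":-1},
  ],
)

```text
clock: 23.6
position: [677.2, -242.5, 47.0]
eef_rot: [0.227, 3.13, -0.001]
contact_force: [2.6, -0.6, 1.5]
opening: 0.0
grasp_force: 1.1
```

send_rows(
  rows=[
    {"dx":0.05,"dy":0,"dz":0,"twist":0,"claw":-1},
    {"dx":0.05,"dy":0,"dz":0,"twist":0,"claw":-1},
    {"dx":0.05,"dy":0,"dz":0,"twist":0,"claw":-1},
    {"dx":0.05,"dy":0,"dz":0,"twist":0,"claw":-1},
    {"dx":0.05,"dy":0,"dz":0,"twist":0,"claw":-1},
    {"dx":0.05,"dy":0,"dz":0,"twist":0,"claw":-1},
    {"dx":0.05,"dy":0,"dz":0,"twist":0,"claw":-1},
    {"dx":0.03,"dy":0,"dz":0,"twist":0,"claw":-1},
  ],
)

```text
clock: 24.6
position: [563.4, -226.2, 46.7]
eef_rot: [0.228, 3.132, -0.001]
contact_force: [1.9, -2.5, 0.5]
opening: 0.2
grasp_force: 1.1
```

send_rows(
  rows=[
    {"dx":0.01,"dy":0,"dz":0,"twist":0,"claw":-1},
    {"dx":0.01,"dy":0,"dz":0,"twist":0,"claw":-1},
    {"dx":0.007,"dy":0,"dz":0,"twist":0,"claw":-1},
    {"dx":0.007,"dy":0,"dz":0,"twist":0,"claw":-1},
    {"dx":0.007,"dy":0,"dz":0,"twist":0,"claw":-1},
    {"dx":0.004,"dy":0,"dz":0,"twist":0,"claw":-1},
    {"dx":0.0,"dy":0,"dz":0,"twist":0,"claw":-1},
    {"dx":0,"dy":0,"dz":0,"twist":0,"claw":-1},
  ],
)

```text
clock: 25.6
position: [550.0, -223.5, 45.7]
eef_rot: [-0.227, -3.133, -0.0]
contact_force: [0.5, -0.2, 0.8]
opening: 0.3
grasp_force: 0.6
```

```bash
python3 - <<'E'
from h import *
from plant import arm
b=np.load("box.npz");go(arm);print((arm.observe()["position"]-b["org"])@b["x"])
E
```

```text
p [ 550.  -223.5   45.7] yaw 81.71 tilt 0.0 open 0.3 F [ 0.5 -0.2  0.8] t 25.6 g 0.629907064139843
-37.13850224867659
```

send_rows(
  rows=[
    {"dx":0.004,"dy":0,"dz":0,"twist":0,"claw":-1},
    {"dx":0.003,"dy":0,"dz":0,"twist":0,"claw":-1},
    {"dx":0.003,"dy":0,"dz":0,"twist":0,"claw":-1},
    {"dx":0.003,"dy":0,"dz":0,"twist":0,"claw":-1},
    {"dx":0.002,"dy":0,"dz":0,"twist":0,"claw":-1},
    {"dx":0,"dy":0,"dz":0,"twist":0,"claw":-1},
    {"dx":0,"dy":0,"dz":0,"twist":0,"claw":-1},
    {"dx":0,"dy":0,"dz":0,"twist":0,"claw":-1},
  ],
)

```text
clock: 26.6
position: [546.3, -223.0, 45.8]
eef_rot: [0.227, 3.133, -0.0]
contact_force: [5.8, -0.4, -5.6]
opening: 0.6
grasp_force: 2.6
```

send_rows(
  rows=[
    {"dx":0.004,"dy":0,"dz":0,"twist":0,"claw":-1},
    {"dx":0.003,"dy":0,"dz":0,"twist":0,"claw":-1},
    {"dx":0,"dy":0,"dz":0,"twist":0,"claw":-1},
    {"dx":0,"dy":0,"dz":0,"twist":0,"claw":-1},
    {"dx":0,"dy":0,"dz":0,"twist":0,"claw":-1},
    {"dx":0,"dy":0,"dz":0,"twist":0,"claw":-1},
    {"dx":0,"dy":0,"dz":0,"twist":0,"claw":-1},
    {"dx":0,"dy":0,"dz":0,"twist":0,"claw":-1},
  ],
)

```text
clock: 27.6
position: [546.2, -223.0, 46.2]
eef_rot: [0.226, 3.129, -0.002]
contact_force: [9.5, -2.3, -7.7]
opening: 0.6
grasp_force: 4.8
```

The cover is at its stop: the force rises and the tool no longer moves. I'll back off, lift, and check.

send_rows(
  rows=[
    {"dx":-0.015,"dy":0,"dz":0,"twist":0,"claw":-1},
    {"dx":-0.03,"dy":0,"dz":0,"twist":0,"claw":-1},
    {"dx":0,"dy":0,"dz":-0.1,"twist":0,"claw":-1},
    {"dx":0,"dy":0,"dz":-0.18,"twist":0,"claw":-1},
    {"dx":0.1,"dy":0,"dz":-0.18,"twist":0,"claw":-1},
    {"dx":0.1,"dy":0,"dz":-0.15,"twist":0,"claw":-1},
    {"dx":0,"dy":0,"dz":0,"twist":0,"claw":-1},
    {"dx":0,"dy":0,"dz":0,"twist":0,"claw":-1},
  ],
)

```text
clock: 28.6
position: [497.6, -215.8, 228.3]
eef_rot: [-0.227, -3.133, -0.001]
contact_force: [0.2, -0.4, -0.6]
opening: 0.3
grasp_force: 0.0
```

```bash
python3 - <<'E'
from h import *
from plant import arm,cams
b=np.load("box.npz");go(arm)
d=shot(cams,"wrist","w9");g=d["img"][...,2]
cv2.imwrite("pics/w9.png",d["img"][:,:,::-1])
pr=lambda P:(lambda c:(d["K"]@c)[:2]/c[2])(d["view"][:3,:3]@P+d["view"][:3,3])
for n,x,z in [("pull near top if shut",-65,60),("pull far top",-51,60),("near wall",-96,48)]:
    P=b["org"]+b["x"]*x;P[2]=z;print(n,pr(P))
E
```

```text
p [ 497.6 -215.8  228.3] yaw 81.72 tilt 0.0 open 0.3 F [ 0.2 -0.4 -0.6] t 28.6 g 0.0
pull near top if shut [324.39900848 207.68493477]
pull far top [324.39738093 220.61359384]
near wall [324.3972055  175.58411864]
```

View pics/w9.png

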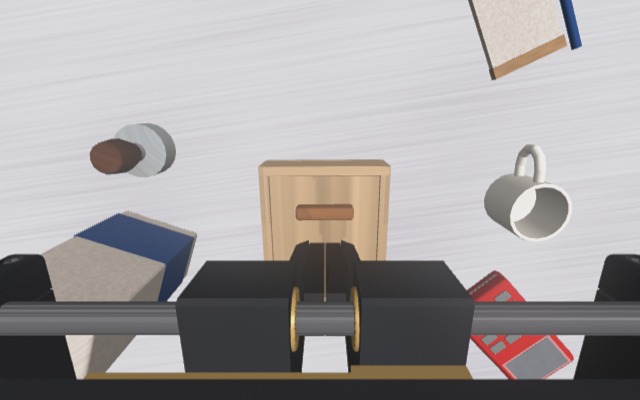

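The cover is shut: no blocks are visible, and the pull's top spans rows 207–220, matching the predicted 207.7–220.6. The bystanders are where they were, and the gripper is clear.

```bash
python3 -c "
from plant import arm
print(arm.sign_off())"
```

```text
the job is handed in; nothing more can be done
None
```

The card reader lies flat and face up in its bay, the cover is slid fully shut, the gripper is clear, and the job is handed in; `sign_off` gave no verdict, so I can't confirm it passed.

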